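# Hold the gas-reset key switch turned on a kitchen counter

### The job

Take the key with the wide flat bow out of the key stand, wiggle it down past the sticky pins into the key switch on the metal control box, without forcing it, until its collar is fully home on the lock, and only then turn it a quarter turn clockwise (seen from above). The switch springs back, so finish while still gripping the key and holding it turned, fully home. Leave the other two keys in their slots and everything else on the counter where it stands.

Things in the scene. Friction and masses are not known exactly. Their poses are not given: they have to be found in the camera images.
- key_center (a point): The right key: steel, upright in any one of the stand's slots, with a wide flat bow 42 (x) x 10 (y) x 36 (z) mm. Point: centre of the bow, z up; grip it here across y. Below are a neck 12 x 8 x 10 mm, then a collar 26 x 14 x 6 mm, its underside 34 mm below the point. See key_tip for the blade. Same after a half turn about z. 50 to 100 g.
- key_tip (a point): Tip of the right key's flat blade, 64 mm below its bow centre, 30 mm below its collar. The blade is 14 (x) x 5 (y) mm, with a blunt end. Axes as the bow's.
- key_round_center (a point): Another key, which stays in its slot: same collar and blade, upright round grip 24 mm across. The point is the centre of its grip, 34 mm above its collar's underside.
- key_post_center (a point): Another key, which stays in its slot: same collar and blade, slim square grip 12 x 12 x 36 mm. The point is the centre of its grip, 34 mm above its collar's underside.
- stand: Fixed white plastic key stand, 200 (x) x 56 (y) x 40 (z) mm, origin at the centre of its underside. Three upright slots 36 mm deep in its top, 65 mm apart in a row along x, their long sides along x.
- lock_face (a point): Centre of the flat top of the brass lock cylinder (39 mm across, in a dark ring of 60 mm) on the control box, 63 mm above the counter. z up along the lock's axis; x along the key slot at rest. Slot 17 (x) x 6.2 (y) mm, 36 deep, mouth flared 3 mm on every side over the top 5 mm. The key is home when its collar lies on this face, the bow centre 34 mm above it.
- cylinder (a joint): Turn of the lock cylinder, rad: 0 at rest, growing clockwise seen from above, stop at 1.66. A spring drives it back, 0.05 N m at rest and 0.15 N m at a quarter turn. The blade has about 0.09 rad of play in the slot, so the cylinder lags the key by that much.
- box: Fixed metal control box, 160 (x) x 130 (y) x 60 (z) mm, origin at the centre of its underside, lock at the centre of its top. In the lock, 13 and 22 mm down, two sticky pins stand up to 3 mm into the slot from its long sides; pushed straight, the key may stick at each with up to 25 N; wiggled 1 mm sideways and 3 degrees about, it passes with under 15 N.
- bowl0: Empty glass bowl, 64 mm across, 40 mm high, origin under its centre.
- bowl1: Empty glass bowl, 104 mm across, 55 mm high, origin under its centre.
- bowl2: Empty glass bowl, 110 mm across, 55 mm high, origin under its centre.
- bowl3: Empty glass bowl, 90 mm across, 50 mm high, origin under its centre.
- spoon: Steel spoon with a wooden handle lying on the counter behind the work, about 200 mm long, along its x.
- sauce: White plastic bottle standing on the counter, 60 mm across, 170 mm high, origin under its centre.
Things that resemble listed ones, but are neither listed nor needed, are in the scene too. What is shaped like the part that bears key_center but red or yellow is not meant.

How it is judged (in metres and radians):
On the way, in this order (a step that is already met when the one before it is completed fails the run):
1. the key is fully home in the lock, which is not yet turned (horizontal distance between key_center and lock_face below 0.004 m and z of key_center in the frame of lock_face between 0.03 and 0.037 m and angle between key_center's own z axis and vertical below 0.1 rad and value of joint cylinder below 0.25 rad), for 0.1 s.
2. the key, still home, is turned a quarter turn (horizontal distance between key_center and lock_face below 0.004 m and z of key_center in the frame of lock_face between 0.03 and 0.037 m and angle between key_center's own z axis and vertical below 0.1 rad and value of joint cylinder above 1.35 rad), for 0.3 s.
At the end, for the whole second after the job is handed in: Bow centre within 4 mm of the lock axis and 30 to 37 mm above the lock face (collar home), key upright within 0.10 rad, fingers pressing it with over 1 N, cylinder held still above 1.35 rad through the last second; before turning, the key was fully home with the cylinder below 0.25 rad (all of step 2 and contact force between the fingers and key above 1 N and velocity of joint cylinder below 0.2 rad/s); the arm keeps its last pose, push and grip.
It fails at once if the key is forced on its way into the lock, before it is home, with over 60 N (value of joint cylinder below 0.25 rad and z of key_center in the frame of lock_face above 0.038 m and contact force between key and box above 60 N).
It fails at once if another key is pulled out or displaced by more than 15 mm (distance of any of key_round_center, key_post_center from where it was at the start of the episode above 0.015 m).
It fails at once if something else on the counter is displaced by more than 30 mm (distance of any of bowl0, bowl1, bowl2, bowl3, spoon, sauce from where it was at the start of the episode above 0.03 m).
It also fails if it takes over 64 s, if anything falls off the work surface, if the arm or the gripper's body presses on something with over 40 N, if the wrist force passes 120 N, or if a joint passes its speed limit or range.

### The arm

A 6-joint arm with a two-finger parallel gripper is mounted at the origin on the work surface. World frame = base frame: x ahead of the robot, y to its left, z up, the work surface at z = 0. Lengths are in mm, angles in rad, forces in N, time in s.
With the tool pointing down it reaches from about 350 to 725 mm from the base axis. Payload 6 kg.
Tool frame: the origin (TCP) lies on the front face of the gripper's body, between the roots of the fingers; the fingertips stand 73 mm ahead of it and the grasp point (between the pads) lies 54 mm ahead of it (manip.pinch_z is the distance from the TCP to the grasp point, in mm); z points along the fingers, y is the direction in which the jaws open and shut (so a half turn about z gives the same grasp; the last joint's range is limited). The gripper opens to 85 mm and grips with 20 to 120 N. Pads are 22 mm wide; open, the fingers measure 114 mm over their backs; the gripper's body (76 mm by 85 mm) begins 54 mm behind the grasp point. The pads swing forward as they close: fully open they stand 13 mm farther back than shut.
Start: joints at [-0.884, 0.04, 0.085, 0, -1.615, -0.334], TCP at [207.328, -563.025, 303.861] pointing down, gripper open.
Joint ranges: [-2.56, 2.56], [-1.29, 2.01], [-1.08, 1.49], [-3.29, 1.98], [-2.81, -0.18], [-2.99, 2.99]. Speed limits (rad/s): [2.57, 2.57, 3.01, 3.14, 3.14, 3.14].

### API

Orientations are given as a unit quaternion [w, x, y, z].
In Python, from workcell import status, eyes, ticket, manip gives the robot as it stands. The module is installed in compiled form; this text tells all that it offers.
- The arm moves only by the tool apply_moves, never from a script. Its arguments are lists of equal length, an entry for each row: "xyz": the shift along the tool's x, y, z in units of 250 mm (1.0 is 250 mm), a list of three; "rotation": the turn, a rotation vector about the tool's x, y, z in units of 45 degrees (1.0 is 45 degrees), a list of three; "jaw": the opening, from 0 (shut) to 1 (fully open). In form: {"xyz": [[dx, dy, dz], ...], "rotation": [[wx, wy, wz], ...], "jaw": [jaw, ...]}. A call has 1 to 10 rows; each row is the pose to reach, as a shift and turn from the pose commanded when the call began, along the tool's axes at that moment; what a row does not reach only later rows make up. A row lasts 1/8 s, in which the tool goes at most 62.5 mm and 10.7 degrees, less where a joint would pass 70% of its speed; a pose out of reach is approached as far as the arm can. A call with a number of a shift or a turn outside -1 to 1 is refused whole. A call with a gripper value outside its range is refused whole. The fingers move at their own pace and stop on an object; "squeeze" is the grip in N (left out, the last holds). Time passes only in rows, so rows that repeat a pose let the fingers close. It gives the time, the measured TCP pose, the force and the opening at its end, in the units of the state.
- status.sense(): the state, without advancing time (a new reading comes with each control period).
- eyes.camera(name): name is "side" or "top" or "wrist"; returns a dict with "img" (400x640x3 uint8, red, green, blue), "fovy" (degrees; the focal length in pixels is half the picture's height over the tangent of half this angle, whatever the lens; pixels are square), "cx", "cy" (the principal point, pixels), "R" (3x3) and "t" (3): a world point X has camera coordinates R X + t. Camera axes: x right, y down, z forward; pixel columns grow to the right and rows downward; lengths in mm; the calibration is good to about 2 mm. A picture is of the moment at which its call begins. There is no depth.
- ticket.finish_job(): hands the job in, once; it reports no verdict.
The state is a dict: "time": time; "joint_pos": joint angles; "joint_vel": joint speeds; "effort": joint torques, N m; "eef_pos": TCP position; "tcp_rot": TCP orientation; "wrist_force": force on the tool from outside, world axes, zero at the start; "moment": the same for the moment, N m; "gripper_width": opening from 0.0 (shut) to 1.0 (fully open).
Only numpy, scipy, OpenCV 4.12 (cv2) and the standard library are available. Lean on these libraries where they do the work, as an engineer would, in place of code of your own. Each camera call takes 0.05 s, during which the arm holds its last target. There are 200 camera calls.

## Working session

There is one attempt and no reset: what is moved stays moved. The work goes in short steps, Python scripts to look and compute and a tool call to move; the robot and the scene stay as the last step left them, time stands still between calls to the robot, and variables do not carry over. Pictures are saved under pics/ and viewed, about 8 in all and at most 12, crops included, and the job is handed in when it is done.

Besides the shell and the picture viewer there is one more tool, called after "Emit:" as name(argument=value, ...) on one line, values as JSON. apply_moves: Moves the arm, as the interface text tells. Its arguments: {"type":"object","properties":{"xyz":{"type":"array","items":{"type":"array","items":{"type":"number"}}},"rotation":{"type":"array","items":{"type":"array","items":{"type":"number"}}},"jaw":{"type":"array","items":{"type":"number"}},"squeeze":{"type":"number"}},"required":["xyz","rotation","jaw"]}

```bash
mkdir -p pics; cat > h.py <<'E'
import numpy as np, cv2
from workcell import status, eyes, ticket, manip
def cam(n):
    c=eyes.camera(n); f=200/np.tan(np.radians(c['fovy'])/2); return c,f
def ray(c,u,v,z):
    f=200/np.tan(np.radians(c['fovy'])/2)
    R=np.array(c['R']);t=np.array(c['t']); C=-R.T@t
    d=R.T@np.array([(u-c['cx'])/f,(v-c['cy'])/f,1]); return C+d*(z-C[2])/d[2]
def proj(c,X):
    f=200/np.tan(np.radians(c['fovy'])/2)
    p=np.array(c['R'])@np.array(X,float)+np.array(c['t']); return p[:2]/p[2]*f+[c['cx'],c['cy']]
def save(c,n,crop=None,s=1):
    im=c['img'][:,:,::-1]
    if crop: x0,y0,x1,y1=crop; im=im[y0:y1,x0:x1]
    cv2.imwrite('pics/'+n,cv2.resize(im,None,fx=s,fy=s,interpolation=cv2.INTER_CUBIC))
E
python3 - <<'E'
from h import *
import pickle
s=status.sense(); print(s, manip.pinch_z)
for n in ('top','side'):
    c,f=cam(n); save(c,n+'1.png',s=1.25); pickle.dump(c,open(n+'.pkl','wb')); print(n,f,c['cx'],c['cy'],np.array(c['R']).round(3).tolist(),c['t'], -np.array(c['R']).T@c['t'])
E
```

```text
{'time': 0.0, 'joint_pos': array([-8.84307496e-01,  4.08446107e-02,  8.38221147e-02, -4.92467803e-04,
       -1.61552183e+00, -3.33696527e-01]), 'joint_vel': array([-5.35610851e-04, -6.84525465e-04,  1.31251721e-03,  1.73857789e-03,
       -1.95840573e-04, -8.78621593e-05]), 'effort': array([-1.99337112e-03, -3.68206322e+01,  3.47418630e+01,  6.93224430e+00,
       -5.37085114e-03, -2.22443248e-05]), 'eef_pos': array([ 207.33353845, -562.82488198,  302.86074602]), 'tcp_rot': array([-2.12055149e-04, -1.75493350e-01,  9.84480198e-01,  8.82847687e-04]), 'wrist_force': array([-1.24994559, -0.21336792,  0.28099805]), 'moment': array([-0.00388577, -0.03951614,  0.01762058]), 'gripper_width': 0.9994229994987796} 53.900000000000006
top 432.0112237355938 327.45669236846027 195.47010415016288 [[0.022, -1.0, 0.008], [-0.984, -0.023, -0.179], [0.179, -0.004, -0.984]] [ 30.63726092 541.62893498 979.67230318] [ 356.35547834   47.32793783 1060.57965563]
side 398.86674636462004 328.3987466335669 201.00078584938632 [[-0.944, -0.329, -0.005], [-0.232, 0.678, -0.697], [0.233, -0.657, -0.717]] [525.41386738 144.25569611 932.53529589] [312.20155124 687.91780192 771.87486368]
```

View pics/top1.png

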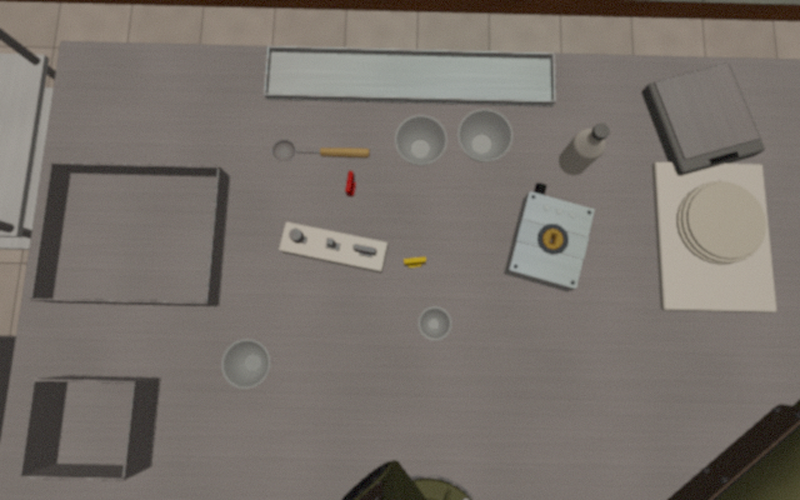

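View pics/side1.png

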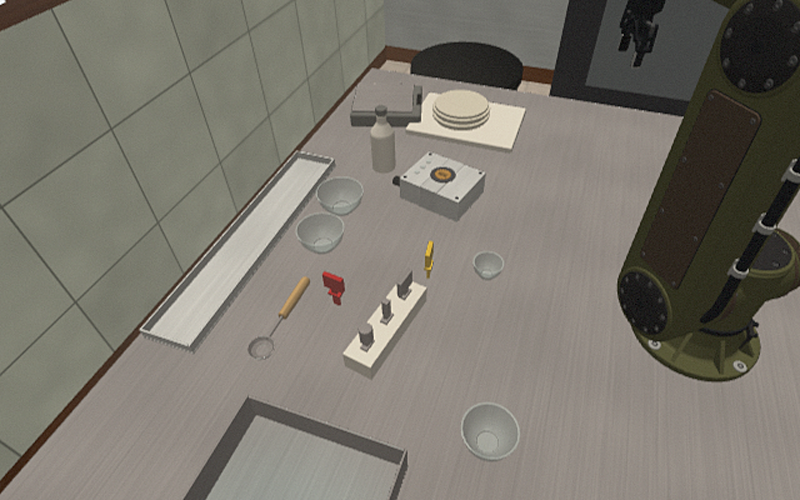

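Candidates in the top picture: the steel wide bow at (365,249), the round key (297,236), the post key (331,243), the red decoy (350,183) and the yellow decoy (415,261). I choose the steel one at (365,249) and check it in a close crop.

```bash
python3 - <<'E'
from h import *
import pickle
t=pickle.load(open('top.pkl','rb'));s=pickle.load(open('side.pkl','rb'))
def cr(c,x0,y0,w,h,k): return cv2.resize(c['img'][y0:y0+h,x0:x0+w,::-1],None,fx=k,fy=k,interpolation=cv2.INTER_CUBIC)
a=cr(t,215,170,100,50,4);b=cr(t,400,145,80,90,4)
d=cr(s,265,205,90,100,4)[:, :]
W=np.zeros((600,800,3),np.uint8)
W[:200,:400]=a; W[:360,400:720]=b; W[200:600,:360]=d
cv2.imwrite('pics/m1.png',W)
for n,(u,v),z in [('bow',(292,199.2),80),('box',(442,191),63),('yellow',(332,209),20),('post',(265,194),80),('round',(237.6,188.8),80),('bowl0',(348,258),20)]: print(n,ray(t,u,v,z).round(1))
E
```

```text
bow [524.4 124.6  80. ]
box [ 555.3 -226.5   63. ]
yellow [512.8  31.1  20. ]
post [535.1 187.2  80. ]
round [545.8 251.   80. ]
bowl0 [395.6  -9.4  20. ]
```

View pics/m1.png

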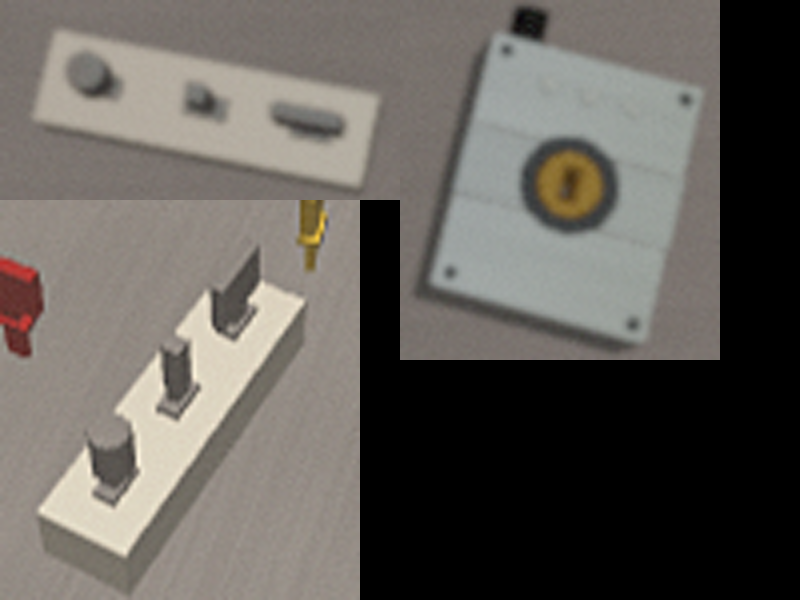

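```bash
python3 - <<'E'
from h import *
import pickle
t=pickle.load(open('top.pkl','rb'))
st=[ray(t,215+x/4,170+y/4,40)[:2] for x,y in [(58,30),(380,95),(360,187),(33,121)]]
bx=[ray(t,400+(x-400)/4,145+y/4,60)[:2] for x,y in [(492,35),(703,90),(643,345),(430,288)]]
for P in (st,bx):
    P=np.array(P); print(P.mean(0).round(1))
    for i in range(4):
        d=P[(i+1)%4]-P[i]; print(np.linalg.norm(d).round(1),np.degrees(np.arctan2(d[1],d[0])).round(1))
print('lock',ray(t,400+171/4,145+185/4,63))
print('bow',ray(t,215+308/4,170+117/4,92))
l=ray(t,215+272/4,170+107/4,92);r=ray(t,215+344/4,170+124/4,92);d=r-l;print(d,np.degrees(np.arctan2(d[1],d[0])))
from scipy.spatial.transform import Rotation as Ro
s=status.sense();q=s['tcp_rot'];print(Ro.from_quat(q[[1,2,3,0]]).as_matrix().round(3))
E
```

```text
[535.3 188.2]
198.6 -100.2
56.8 169.6
199.8 79.9
57.2 -11.5
[ 553.7 -226.8]
129.4 -103.8
158.9 165.1
127.3 76.1
158.8 -14.2
lock [ 554.7429172  -228.29927066   63.        ]
bow [522.26183234 123.65052282  92.        ]
[ -8.8370323  -41.25860977   0.        ] -102.08931543782349
[[-0.938 -0.346 -0.001]
 [-0.346  0.938  0.001]
 [ 0.     0.002 -1.   ]]
```

Emit:
apply_moves(xyz=[[-0.71,0.71,0.05],[-0.71,0.71,0.05],[-0.71,0.71,0.05],[-0.71,0.71,0.05],[-0.71,0.71,0.05],[-0.71,0.71,0.05],[-0.71,0.71,0.05]], rotation=[[0,0,0],[0,0,0],[0,0,0],[0,0,0],[0,0,0],[0,0,0],[0,0,0]], jaw=[1,1,1,1,1,1,1])

```text
time: 0.98
eef_pos: [312.1, -336.0, 291.2]
tcp_rot: [-0.0, -0.175, 0.985, 0.0]
wrist_force: [0.4, -0.1, 0.0]
gripper_width: 1.001
```

Emit:
apply_moves(xyz=[[-0.71,0.71,0.05],[-0.71,0.71,0.05],[-0.71,0.71,0.05],[-0.71,0.71,0.05],[-0.71,0.71,0.05],[-0.71,0.71,0.05],[-0.71,0.71,0.05]], rotation=[[0,0,0],[0,0,0],[0,0,0],[0,0,0],[0,0,0],[0,0,0],[0,0,0]], jaw=[1,1,1,1,1,1,1])

```text
time: 1.85
eef_pos: [417.5, -108.7, 279.0]
tcp_rot: [-0.0, -0.174, 0.985, -0.0]
wrist_force: [0.2, -0.3, -0.5]
gripper_width: 1.002
```

Emit:
apply_moves(xyz=[[-0.71,0.71,0.05],[-0.71,0.71,0.05],[-0.71,0.71,0.05],[-0.71,0.71,0.05],[-0.71,0.71,0.05],[-0.71,0.71,0.05],[-0.71,0.71,0.05]], rotation=[[0,0,-0.66],[0,0,-0.66],[0,0,-0.66],[0,0,-0.66],[0,0,-0.66],[0,0,-0.66],[0,0,-0.66]], jaw=[1,1,1,1,1,1,1])

```text
time: 2.72
eef_pos: [523.1, 119.0, 267.1]
tcp_rot: [0.001, -0.421, 0.907, 0.0]
wrist_force: [0.1, -1.8, 0.8]
gripper_width: 1.003
```

Emit:
apply_moves(xyz=[[0,0,0],[0,0,0],[0,0,0],[0,0,0],[0,0,0]], rotation=[[0,0,-0.66],[0,0,-0.66],[0,0,-0.66],[0,0,-0.66],[0,0,-0.66]], jaw=[1,1,1,1,1])

```text
time: 3.35
eef_pos: [523.0, 120.0, 266.8]
tcp_rot: [0.0, -0.639, 0.769, -0.0]
wrist_force: [0.1, 0.8, -0.5]
gripper_width: 0.998
```

```bash
cat >> h.py <<'E'
from scipy.spatial.transform import Rotation as Ro
def goto(p,yaw):
    s=status.sense();q=s['tcp_rot'];M=Ro.from_quat(np.array(q)[[1,2,3,0]]).as_matrix()
    c,n=np.cos(np.radians(yaw)),np.sin(np.radians(yaw))
    T=np.array([[c,n,0],[n,-c,0],[0,0,-1]])
    print('t',round(s['time'],2),'pos',s['eef_pos'].round(1),'yaw',np.degrees(np.arctan2(M[1,0],M[0,0])).round(2),'F',s['wrist_force'].round(1),'M',s['moment'].round(2),'w',round(s['gripper_width'],3),'j',s['joint_pos'].round(2))
    print('xyz',(M.T@(np.array(p)-s['eef_pos'])/250).round(4),'rot',(np.degrees(Ro.from_matrix(M.T@T).as_rotvec())/45).round(4))
E
python3 - <<'E'
from h import *
import pickle
goto([523.3,124.1,128],-100.2)
c,f=cam('wrist');pickle.dump(c,open('w1.pkl','wb'));save(c,'w1.png',s=1.25)
print(f,-np.array(c['R']).T@c['t'],np.array(c['R']).round(3).tolist())
print(proj(c,[523.3,124.1,92])*1.25)
E
```

```text
t 3.35 pos [523.  120.  266.8] yaw -100.6 F [ 0.1  0.8 -0.5] M [ 0.02  0.01 -0.02] w 0.998 j [ 0.6  -0.13 -0.15 -0.   -1.55 -0.79]
xyz [-0.016   0.002   0.5553] rot [-0.0007  0.0008 -0.0088]
305.6007176284269 [509.21436461  47.89162864 337.6835739 ] [[-0.983, 0.184, -0.001], [0.176, 0.942, 0.287], [0.054, 0.282, -0.958]]
[395.73181707 255.42077758]
```

View pics/w1.png

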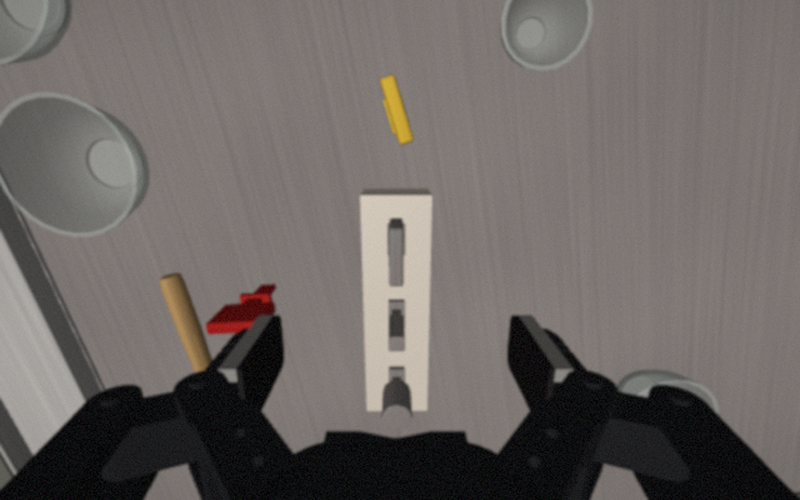

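The wrist picture shows the steel wide bow at about (396,253), and I predicted (396,255). The stand is upright in the picture, so yaw is right. Going down to grip.

Emit:
apply_moves(xyz=[[-0.016,0.002,0.1],[-0.016,0.002,0.25],[-0.016,0.002,0.4],[-0.016,0.002,0.5],[-0.016,0.002,0.555],[-0.016,0.002,0.555],[-0.016,0.002,0.555]], rotation=[[0,0,0],[0,0,0],[0,0,0],[0,0,0],[0,0,0],[0,0,0],[0,0,0]], jaw=[1,1,1,1,1,1,1])

```text
time: 4.28
eef_pos: [523.9, 124.9, 129.1]
tcp_rot: [0.001, -0.64, 0.768, -0.0]
wrist_force: [0.5, -0.3, -0.1]
gripper_width: 1.003
```

Emit:
apply_moves(xyz=[[0,0,0],[0,0,0],[0,0,0],[0,0,0],[0,0,0],[0,0,0],[0,0,0],[0,0,0]], rotation=[[0,0,0],[0,0,0],[0,0,0],[0,0,0],[0,0,0],[0,0,0],[0,0,0],[0,0,0]], jaw=[0.5,0,0,0,0,0,0,0], squeeze=80)

```text
time: 5.28
eef_pos: [523.3, 124.7, 127.8]
tcp_rot: [0.0, -0.64, 0.768, -0.0]
wrist_force: [-0.8, 0.1, 2.4]
gripper_width: 0.106
```

```bash
python3 - <<'E'
from h import *
import pickle
goto([523.3,124.1,128],-100.2)
c,f=cam('wrist');save(c,'w2.png',(170,100,470,400),2)
E
```

```text
t 5.28 pos [523.3 124.7 127.8] yaw -100.39 F [-0.8  0.1  2.4] M [0.04 0.11 0.02] w 0.106 j [ 0.61 -0.07 -0.35  0.   -1.29 -0.79]
xyz [ 0.0025 -0.0003 -0.0007] rot [-0.0002  0.0002 -0.0041]
```

View pics/w2.png

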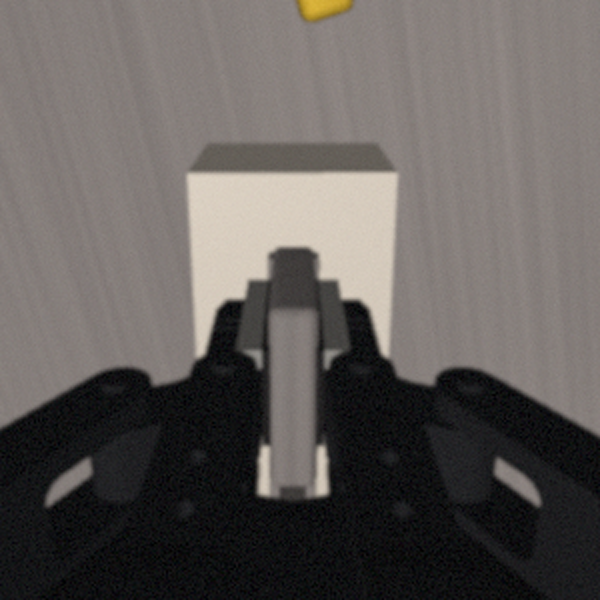

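Gripped, opening 9 mm. The bow's top face runs from (294,308) to (294,488) in the crop. I'll work out the key's offset along the grip from that, and lift.

```bash
python3 - <<'E'
from h import *
c,f=cam('wrist')
for v in (308,488):
    X=ray(c,170+294/2,100+v/2,92)
    s=status.sense();M=Ro.from_quat(np.array(s['tcp_rot'])[[1,2,3,0]]).as_matrix()
    print((M.T@(X-s['eef_pos'])).round(1))
E
```

```text
[19.7  0.5 35.8]
[-22.3   0.6  35.8]
```

Emit:
apply_moves(xyz=[[0,0,-0.04],[0,0,-0.1],[0,0,-0.2],[0,0,-0.35],[0,0,-0.5],[0,0,-0.52],[0,0,-0.52]], rotation=[[0,0,0],[0,0,0],[0,0,0],[0,0,0],[0,0,0],[0,0,0],[0,0,0]], jaw=[0,0,0,0,0,0,0])

```text
time: 6.25
eef_pos: [523.2, 124.8, 258.1]
tcp_rot: [0.0, -0.64, 0.768, 0.0]
wrist_force: [-0.0, -0.0, -1.5]
gripper_width: 0.099
```

```bash
python3 - <<'E'
from h import *
goto([554.5,-227.8,240],-14.5)
E
```

```text
t 6.25 pos [523.2 124.8 258.1] yaw -100.39 F [-0.  -0.  -1.5] M [-0.    0.01 -0.01] w 0.099 j [ 0.61 -0.13 -0.16 -0.   -1.54 -0.79]
xyz [ 1.3647 -0.3774  0.071 ] rot [-1.1000e-03  8.0000e-04 -1.9086e+00]
```

Emit:
apply_moves(xyz=[[0.1,-0.03,0],[0.22,-0.06,0],[0.34,-0.095,0],[0.46,-0.13,0],[0.58,-0.16,0],[0.68,-0.19,0],[0.68,-0.19,0]], rotation=[[0,0,-0.15],[0,0,-0.3],[0,0,-0.45],[0,0,-0.6],[0,0,-0.78],[0,0,-0.954],[0,0,-0.954]], jaw=[0,0,0,0,0,0,0])

```text
time: 7.12
eef_pos: [538.9, -52.4, 256.1]
tcp_rot: [0.001, 0.876, -0.482, -0.001]
wrist_force: [-0.3, -0.6, 0.2]
gripper_width: 0.103
```

```bash
python3 - <<'E'
from h import *
goto([555.8,-228.1,240],-14.5)
E
```

```text
t 7.12 pos [538.9 -52.4 256.1] yaw -57.58 F [-0.3 -0.6  0.2] M [0.01 0.01 0.04] w 0.103 j [ 0.27 -0.11 -0.15 -0.   -1.54  0.29]
xyz [0.6296 0.3194 0.0644] rot [ 0.0025  0.0026 -0.9574]
```

Emit:
apply_moves(xyz=[[0.1,0.05,0],[0.22,0.11,0.01],[0.34,0.17,0.02],[0.46,0.23,0.04],[0.57,0.29,0.06],[0.63,0.3194,0.06],[0.63,0.3194,0.06],[0.63,0.3194,0.06]], rotation=[[0,0,-0.15],[0,0,-0.3],[0,0,-0.45],[0,0,-0.6],[0,0,-0.78],[0,0,-0.957],[0,0,-0.957],[0,0,-0.957]], jaw=[0,0,0,0,0,0,0,0])

```text
time: 8.12
eef_pos: [556.8, -225.9, 242.1]
tcp_rot: [-0.0, 0.992, -0.126, -0.0]
wrist_force: [0.4, 0.2, -0.6]
gripper_width: 0.107
```

```bash
python3 - <<'E'
from h import *
import pickle
goto([555.8,-228.1,240],-14.5)
c,f=cam('wrist');save(c,'w3.png',(160,0,460,400),1.5)
c2,f=cam('side');
pickle.dump((c,c2),open('l1.pkl','wb'))
a=c['img'][40:340,160:460,::-1]; b=c2['img'][60:210,290:440,::-1]
r=lambda i,k:cv2.resize(i,None,fx=k,fy=k,interpolation=cv2.INTER_CUBIC)
a=r(a,4/3);b=r(b,8/3);print(a.shape,b.shape)
cv2.imwrite('pics/w3.png',np.hstack([a,b]))
print(proj(c,[554.5,-227.8,63]),proj(c2,[554.5,-227.8,63]))
E
```

```text
t 8.12 pos [ 556.8 -225.9  242.1] yaw -14.53 F [ 0.4  0.2 -0.6] M [-0.01  0.04  0.02] w 0.107 j [-0.05  0.04 -0.02 -0.   -1.5   1.37]
xyz [-0.0016  0.0094  0.0083] rot [-0.0003  0.0012 -0.0006]
(400, 400, 3) (400, 400, 3)
[318.35594128 199.46784672] [354.54401651 138.42403007]
```

View pics/w3.png

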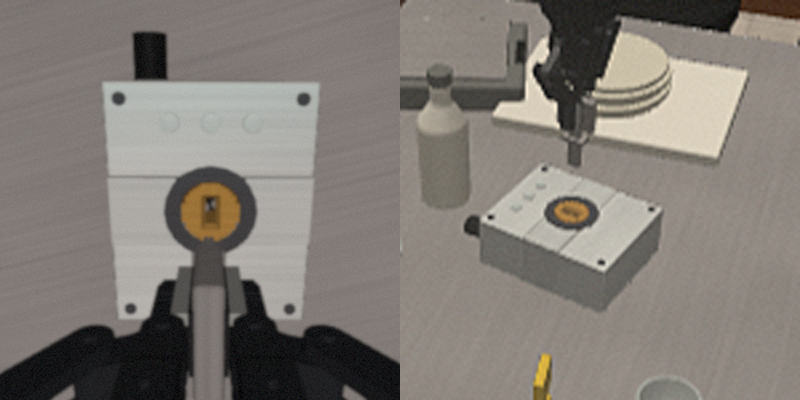

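```bash
python3 - <<'E'
from h import *
import pickle
c,c2=pickle.load(open('l1.pkl','rb'))
# ring outline by threshold for a better centre (ring dark on box)
p=ray(c,160+211/4*3,40+211/4*3,63);q=ray(c2,290+572/8*3-150,60+212/8*3,63);print('wrist',p,'side',q)
s=status.sense();M=Ro.from_quat(np.array(s['tcp_rot'])[[1,2,3,0]]).as_matrix()
hsv=cv2.cvtColor(c['img'],cv2.COLOR_RGB2HSV)
m=((hsv[...,0]>8)&(hsv[...,0]<25)&(hsv[...,1]>130)&(hsv[...,2]>80)).astype(np.uint8)
ct=max(cv2.findContours(m,0,1)[0],key=cv2.contourArea);print(cv2.fitEllipse(cv2.convexHull(ct)))
e=cv2.fitEllipse(cv2.convexHull(ct))[0];p=ray(c,*e,63);print(p)
goto([*(p-M@np.array([-1.3,0.5,0]))[:2],240],-14.5)
E
```

```text
wrist [ 555.57163325 -227.98203851   63.        ] side [ 553.14502094 -222.80641786   63.        ]
((317.6251220703125, 198.12193298339844), (43.78848648071289, 44.4124641418457), 103.88275146484375)
[ 555.81534579 -227.49487612   63.        ]
t 8.22 pos [ 556.8 -225.8  242.5] yaw -14.43 F [-0.   0.2 -0.8] M [ 0.01  0.02 -0.02] w 0.109 j [-0.05  0.04 -0.02 -0.   -1.5   1.37]
xyz [0.0029 0.0054 0.0101] rot [-0.0003  0.0003  0.0015]
```

Emit:
apply_moves(xyz=[[0.003,0.007,0.06],[0.003,0.007,0.12],[0.003,0.007,0.18],[0.003,0.007,0.22],[0.003,0.007,0.22],[0.003,0.007,0.22],[0.003,0.007,0.22]], rotation=[[0,0,0],[0,0,0],[0,0,0],[0,0,0],[0,0,0],[0,0,0],[0,0,0]], jaw=[0,0,0,0,0,0,0])

```text
time: 9.1
eef_pos: [557.3, -228.8, 188.4]
tcp_rot: [0.0, 0.992, -0.125, 0.001]
wrist_force: [0.6, -0.7, -1.9]
gripper_width: 0.106
```

```bash
python3 - <<'E'
from h import *
goto([556.5,-227.7,150.8],-14.5)
r=lambda i,k:cv2.resize(i,None,fx=k,fy=k,interpolation=cv2.INTER_CUBIC)
c,f=cam('wrist');c2,f=cam('side')
a=r(c['img'][150:350,220:420,::-1],2);b=r(c2['img'][100:200,310:410,::-1],4)
cv2.imwrite('pics/w4.png',np.hstack([a,b]))
E
```

```text
t 9.1 pos [ 557.3 -228.8  188.4] yaw -14.39 F [ 0.6 -0.7 -1.9] M [0.01 0.02 0.  ] w 0.106 j [-0.06  0.06 -0.1   0.   -1.4   1.38]
xyz [-0.0043 -0.0033  0.1503] rot [-0.0001 -0.0014  0.0024]
```

View pics/w4.png

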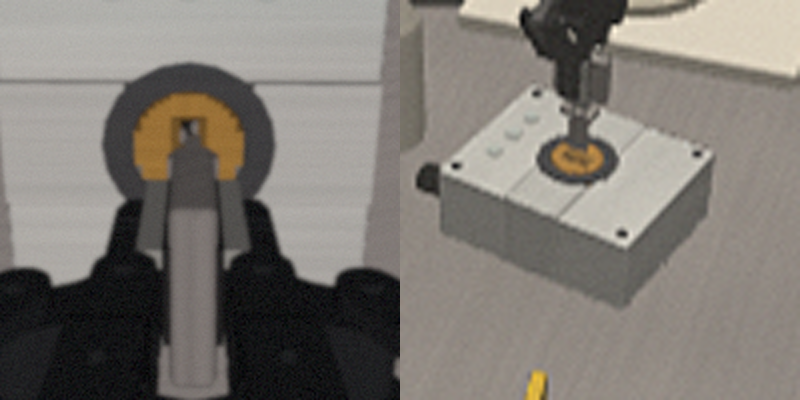

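The wrist crop shows the ring spanning x 104–274 and the slot at about 188; the bow top runs from x 169 to 217 and y 210 to 385. I'll compare the two in the tool frame.

```bash
python3 - <<'E'
from h import *
s=status.sense();M=Ro.from_quat(np.array(s['tcp_rot'])[[1,2,3,0]]).as_matrix()
c,f=cam('wrist');print(c['cx'],c['cy'])
T=lambda u,v,z:(M.T@(ray(c,220+u/2,150+v/2,z)-s['eef_pos'])).round(2)
zb=s['eef_pos'][2]-35.8
print('bow',T(193,210,zb),T(193,385,zb)); print('ring',T(189,149,63),'l/r',T(104,149,63),T(274,149,63),'top',T(189,63,63)); print('slot',T(188.5,149,63)); print(status.sense()['eef_pos'])
E
```

```text
316.09126147268216 199.84810268564806
bow [18.7   0.65 35.81] [-22.13   0.66  35.78]
ring [ -3.44  -0.6  125.16] l/r [ -3.44 -29.75 125.16] [ -3.44  28.56 125.15] top [ 26.8   -0.55 125.18]
slot [ -3.44  -0.77 125.16]
[ 557.17868363 -228.69084467  188.05168623]
```

Emit:
apply_moves(xyz=[[-0.006,-0.005,0],[-0.006,-0.005,0.01],[-0.006,-0.005,0.02],[-0.006,-0.005,0.03],[-0.006,-0.005,0.038],[-0.006,-0.005,0.046],[-0.006,-0.005,0.052],[-0.006,-0.005,0.052]], rotation=[[0,0,0],[0,0,0],[0,0,0],[0,0,0],[0,0,0],[0,0,0],[0,0,0],[0,0,0]], jaw=[0,0,0,0,0,0,0,0])

```text
time: 10.25
eef_pos: [555.8, -227.1, 174.5]
tcp_rot: [-0.0, 0.992, -0.125, -0.0]
wrist_force: [-0.2, -0.0, -1.0]
gripper_width: 0.11
```

```bash
python3 - <<'E'
from h import *
goto([555.5,-227,150.8],-14.5)
E
```

```text
t 10.25 pos [ 555.8 -227.1  174.5] yaw -14.39 F [-0.2 -0.  -1. ] M [ 0.    0.06 -0.02] w 0.11 j [-0.05  0.07 -0.13 -0.   -1.38  1.37]
xyz [-0.0014 -0.0001  0.0947] rot [-0.      0.0004  0.0024]
```

No contact force with the tip about 6 mm in. Wiggling down past the first pin.

Emit:
apply_moves(xyz=[[0.004,0.002,0.008],[-0.004,-0.002,0.014],[0.004,-0.002,0.018],[-0.004,0.002,0.022],[0.004,0.002,0.026],[-0.004,-0.002,0.03],[0.004,-0.002,0.034],[-0.004,0.002,0.037],[0,0,0.037]], rotation=[[0,0,0.067],[0,0,-0.067],[0,0,0.067],[0,0,-0.067],[0,0,0.067],[0,0,-0.067],[0,0,0.067],[0,0,-0.067],[0,0,0]], jaw=[0,0,0,0,0,0,0,0,0])

```text
time: 11.38
eef_pos: [556.5, -227.6, 167.2]
tcp_rot: [0.001, 0.992, -0.125, 0.001]
wrist_force: [-0.7, -1.0, 3.3]
gripper_width: 0.104
```

```bash
python3 - <<'E'
from h import *
goto([555.5,-227,150.8],-14.5)
E
```

```text
t 11.38 pos [ 556.5 -227.6  167.2] yaw -14.39 F [-0.7 -1.   3.3] M [-0.42  0.5  -0.04] w 0.104 j [-0.05  0.07 -0.14  0.   -1.36  1.37]
xyz [-0.0048 -0.0012  0.0657] rot [ 0.0008 -0.0039  0.0025]
```

Emit:
apply_moves(xyz=[[0.004,0.004,0.004],[-0.004,-0.004,0.006],[0.004,-0.004,0.008],[-0.004,0.004,0.01],[0.004,0.004,0.012],[-0.004,-0.004,0.014],[0.004,-0.004,0.016],[-0.004,0.004,0.018],[0,0,0.018]], rotation=[[0,0,0.067],[0,0,-0.067],[0,0,0.067],[0,0,-0.067],[0,0,0.067],[0,0,-0.067],[0,0,0.067],[0,0,-0.067],[0,0,0]], jaw=[0,0,0,0,0,0,0,0,0])

```text
time: 12.5
eef_pos: [556.2, -227.4, 161.7]
tcp_rot: [0.0, 0.992, -0.125, 0.001]
wrist_force: [-0.8, -1.3, 1.0]
gripper_width: 0.106
```

```bash
python3 - <<'E'
from h import *
goto([555.5,-227,150.8],-14.5)
E
```

```text
t 12.5 pos [ 556.2 -227.4  161.7] yaw -14.39 F [-0.8 -1.3  1. ] M [-0.81  0.49  0.02] w 0.106 j [-0.05  0.07 -0.14  0.   -1.36  1.37]
xyz [-0.0031 -0.0008  0.0436] rot [ 0.0004 -0.0018  0.0024]
```

Emit:
apply_moves(xyz=[[0.004,0.004,0.004],[-0.004,-0.004,0.008],[0.004,-0.004,0.011],[-0.004,0.004,0.014],[0.004,0.004,0.017],[-0.004,-0.004,0.019],[0.004,-0.004,0.021],[-0.004,0.004,0.023],[0,0,0.024]], rotation=[[0,0,0.067],[0,0,-0.067],[0,0,0.067],[0,0,-0.067],[0,0,0.067],[0,0,-0.067],[0,0,0.067],[0,0,-0.067],[0,0,0]], jaw=[0,0,0,0,0,0,0,0,0])

```text
time: 13.62
eef_pos: [556.3, -226.8, 155.8]
tcp_rot: [-0.0, 0.992, -0.125, 0.001]
wrist_force: [-2.6, 1.7, 3.1]
gripper_width: 0.102
```

```bash
python3 - <<'E'
from h import *
goto([555.5,-227,150.8],-14.5)
E
```

```text
t 13.62 pos [ 556.3 -226.8  155.8] yaw -14.38 F [-2.6  1.7  3.1] M [ 0.52  0.73 -0.04] w 0.102 j [-0.05  0.07 -0.15 -0.   -1.35  1.37]
xyz [-0.0028  0.0016  0.02  ] rot [-0.001  -0.0018  0.0027]
```

Emit:
apply_moves(xyz=[[0.003,0.003,0.004],[-0.004,-0.004,0.008],[0.003,-0.003,0.011],[-0.004,0.003,0.014],[0.002,0,0.017],[-0.002,0,0.02],[-0.001,0,0.022],[-0.001,0,0.024],[-0.001,0,0.024]], rotation=[[0,0,0.067],[0,0,-0.067],[0,0,0.067],[0,0,-0.067],[0,0,0.05],[0,0,-0.05],[0,0,0],[0,0,0],[0,0,0]], jaw=[0,0,0,0,0,0,0,0,0])

```text
time: 14.75
eef_pos: [556.6, -226.9, 150.8]
tcp_rot: [0.0, 0.992, -0.125, 0.002]
wrist_force: [-0.3, 2.3, 5.9]
gripper_width: 0.104
```

```bash
python3 - <<'E'
from h import *
goto([555.5,-227,150.8],-14.5)
r=lambda i,k:cv2.resize(i,None,fx=k,fy=k,interpolation=cv2.INTER_CUBIC)
c,f=cam('wrist');c2,f=cam('side')
a=r(c['img'][150:350,220:420,::-1],2);b=r(c2['img'][100:200,310:410,::-1],4)
cv2.imwrite('pics/w5.png',np.hstack([a,b]))
E
```

```text
t 14.75 pos [ 556.6 -226.9  150.8] yaw -14.32 F [-0.3  2.3  5.9] M [ 0.94 -0.18  0.  ] w 0.104 j [-0.05  0.08 -0.16  0.   -1.33  1.37]
xyz [-0.0043  0.0014 -0.0001] rot [-0.0004 -0.0042  0.0039]
```

View pics/w5.png

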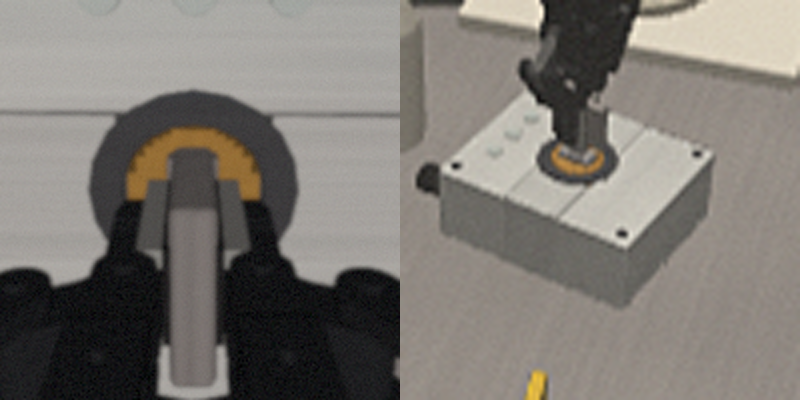

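The wrist crop shows the collar down on the brass. The bow still lies in the same place in the grip (y 208–385), so no slip. I'll check centring before the turn.

```bash
python3 - <<'E'
from h import *
s=status.sense();M=Ro.from_quat(np.array(s['tcp_rot'])[[1,2,3,0]]).as_matrix()
c,f=cam('wrist')
T=lambda u,v,z:(M.T@(ray(c,220+u/2,150+v/2,z)-s['eef_pos'])).round(2)
zb=s['eef_pos'][2]-35.8
print('bow',T(194,208,zb),T(194,386,zb)); print('ring',T(90,186,63),T(298,186,63),'top',T(194,91,63)); goto([556,-227,150.8],-14.5)
E
```

```text
bow [19.09  0.87 35.86] [-22.35   0.9   35.73]
ring [ -0.11 -28.38  87.78] [-0.11 30.45 87.76] top [27.78  1.02 87.86]
t 14.9 pos [ 556.6 -226.9  150.8] yaw -14.32 F [0.9 2.1 5.3] M [ 0.88 -0.16 -0.02] w 0.103 j [-0.05  0.08 -0.16  0.   -1.33  1.37]
xyz [-0.0023  0.0009 -0.    ] rot [-0.0004 -0.0043  0.0039]
```

Emit:
apply_moves(xyz=[[-0.001,0,0.002],[-0.002,0,0.005],[-0.002,0,0.008],[-0.002,0,0.008],[-0.002,0,0.008]], rotation=[[0,0,0],[0,0,0],[0,0,0],[0,0,0],[0,0,0]], jaw=[0,0,0,0,0], squeeze=120)

```text
time: 15.52
eef_pos: [556.5, -226.9, 150.8]
tcp_rot: [0.0, 0.992, -0.124, 0.003]
wrist_force: [-2.0, 5.0, 13.0]
gripper_width: 0.103
```

```bash
python3 - <<'E'
from h import *
goto([556,-227,150.8],-14.5)
E
```

```text
t 15.53 pos [ 556.5 -226.9  150.8] yaw -14.3 F [-2.  5. 13.] M [ 1.61  0.72 -0.05] w 0.103 j [-0.05  0.08 -0.16  0.   -1.33  1.37]
xyz [-0.002   0.0008 -0.0002] rot [ 0.0001 -0.0068  0.0044]
```

Home is confirmed: 2 mm more commanded depth left z unchanged at 150.8 and the force rose to 13 N. Now I turn clockwise (+ about tool z), about the key's own centre.

Emit:
apply_moves(xyz=[[0,0.0005,0],[0,0.001,0],[0,0.002,0],[-0.001,0.0025,0],[-0.001,0.003,0],[-0.001,0.004,0],[-0.002,0.0045,0],[-0.002,0.005,0],[-0.002,0.005,0]], rotation=[[0,0,0.12],[0,0,0.25],[0,0,0.38],[0,0,0.5],[0,0,0.63],[0,0,0.76],[0,0,0.88],[0,0,1.0],[0,0,1.0]], jaw=[0,0,0,0,0,0,0,0,0])

```text
time: 16.65
eef_pos: [555.9, -228.2, 150.7]
tcp_rot: [-0.001, 0.869, -0.495, 0.003]
wrist_force: [-0.8, 3.5, 12.4]
gripper_width: 0.103
```

```bash
python3 - <<'E'
from h import *
goto([556,-227,150.8],-104.5)
E
```

```text
t 16.65 pos [ 555.9 -228.2  150.7] yaw -59.35 F [-0.8  3.5 12.4] M [1.23 0.28 0.12] w 0.103 j [-0.06  0.07 -0.16  0.   -1.33  0.59]
xyz [-0.0038 -0.0028 -0.0003] rot [-0.0069 -0.0033  1.0032]
```

Emit:
apply_moves(xyz=[[0,0.0005,0],[0,0.001,0],[0,0.002,0],[-0.001,0.0025,0],[-0.001,0.003,0],[-0.001,0.004,0],[-0.002,0.0045,0],[-0.002,0.005,0],[-0.002,0.005,0]], rotation=[[0,0,0.12],[0,0,0.25],[0,0,0.38],[0,0,0.5],[0,0,0.63],[0,0,0.76],[0,0,0.88],[0,0,1.0],[0,0,1.0]], jaw=[0,0,0,0,0,0,0,0,0])

```text
time: 17.77
eef_pos: [554.5, -228.5, 150.8]
tcp_rot: [0.001, -0.613, 0.79, -0.002]
wrist_force: [-0.9, 2.9, 13.1]
gripper_width: 0.103
```

Emit:
apply_moves(xyz=[[0,0,0],[0,0,0],[0,0,0],[0,0,0]], rotation=[[0,0,0.04],[0,0,0.07],[0,0,0.07],[0,0,0.07]], jaw=[0,0,0,0])

```text
time: 18.27
eef_pos: [554.4, -228.4, 150.7]
tcp_rot: [0.002, -0.592, 0.806, -0.002]
wrist_force: [-0.7, 3.9, 12.3]
gripper_width: 0.097
```

```bash
python3 - <<'E'
from h import *
goto([556,-227,150.8],-104.5)
r=lambda i,k:cv2.resize(i,None,fx=k,fy=k,interpolation=cv2.INTER_CUBIC)
c,f=cam('wrist');c2,f=cam('side')
a=r(c['img'][150:350,220:420,::-1],2);b=r(c2['img'][100:200,310:410,::-1],4)
cv2.imwrite('pics/w6.png',np.hstack([a,b]))
E
```

```text
t 18.27 pos [ 554.4 -228.4  150.7] yaw -107.44 F [-0.7  3.9 12.3] M [1.18 0.6  0.09] w 0.097 j [-0.06  0.07 -0.16  0.   -1.33 -0.25]
xyz [-0.0074 -0.0044 -0.0002] rot [-0.0069 -0.0005 -0.0653]
```

View pics/w6.png

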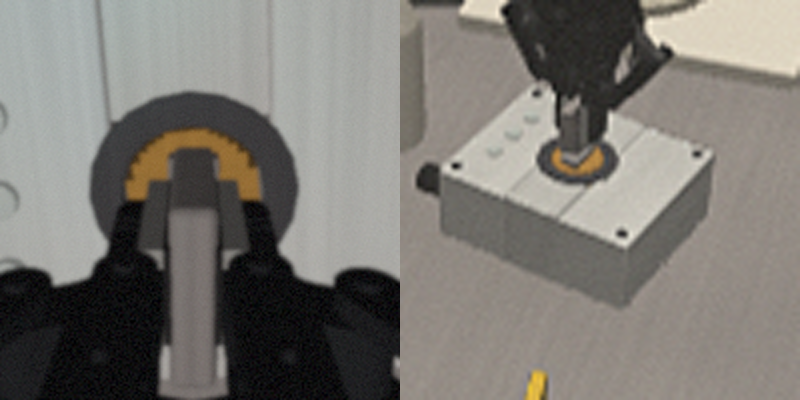

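The bow and ring are both centred at x 194, the key is straight in the jaws, the collar is on the brass, and the yaw has turned 93°. I settle briefly, then hand in.

Emit:
apply_moves(xyz=[[0,0,0],[0,0,0],[0,0,0],[0,0,0],[0,0,0]], rotation=[[0,0,0],[0,0,0],[0,0,0],[0,0,0],[0,0,0]], jaw=[0,0,0,0,0])

```text
time: 19.0
eef_pos: [554.4, -228.4, 150.7]
tcp_rot: [0.001, -0.592, 0.806, -0.002]
wrist_force: [-1.6, 2.6, 12.1]
gripper_width: 0.102
```

```bash
python3 - <<'E'
from h import *
goto([556,-227,150.8],-104.5); print(ticket.finish_job())
E
```

```text
t 19.0 pos [ 554.4 -228.4  150.7] yaw -107.44 F [-1.6  2.6 12.1] M [1.2  0.55 0.15] w 0.102 j [-0.06  0.07 -0.16  0.   -1.33 -0.25]
xyz [-0.0074 -0.0044 -0.0002] rot [-0.0069 -0.0005 -0.0653]
the job is handed in; nothing more can be done
None
```

I took the steel wide-bow key from the stand, wiggled it down past both pins and seated it home. Then I turned it about 93° clockwise and handed the job in at 19 s, still gripping it with a 120 N grip command. No verdict was reported.

- **Insertion:** the wrist force stayed under about 6 N at every reading on the way in. I only read it at the end of each move, so brief peaks between readings were not seen.
- **Home before turning:** commanding 2 mm more depth left the tool height at 150.8 mm, the height I had calculated for home. The force rose to 13 N, and the collar looked seated on the brass.
- **At hand-in:**
  - The tool was steady at 150.7 mm with about 12 N of force on the collar.
  - The turning moment was about 0.15 N m, which matches the spring at a quarter turn.
  - In the last picture the key was straight in the jaws and centred on the lock.
- **Not measured:** the cylinder angle itself. I estimate about 1.53 rad, from the 93° key turn less 0.09 rad of play.
- **Disagreement:** my reading of the lock position from the side camera was about 5 mm off the wrist and top cameras. That picture is coarse, about 3 mm per pixel, so I used the wrist view, and the blade went in without resistance.

The path stayed clear of the other keys and everything else on the counter, but I did not measure their positions again at the end.

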